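# Cramp a panel against a hidden stop and run its joint groove

## Task

Slide the cramp along the jig so that it pushes the wooden panel in under the hood until you feel the panel come up hard against the stop hidden there, and leave the cramp with its spring shoe pressed about half-way in (never squashed fully in). With the panel held like that, take the awl from its rest and draw its point slowly (a few centimetres a second) along the floor of the panel's groove from near the cramp end to just short of the hood. Lay the awl back in its rest and leave the other things on the bench alone.

Things in the scene. Friction and masses are not known exactly. Their poses are not given: they have to be found in the camera images.
- jig: Fixed plywood jig, base plate 100 (x) by 431 (y) by 12 mm. Origin: underside, on the channel's centre line; y along the channel to the hood. Channel 63 mm wide; rail at -x 12 mm and fence at +x 36 mm above the plate, both 12 mm thick. Hood over the channel from y = 100 to 176 mm, 44 mm above the plate. In it a fixed steel stop, unseen, its face 20 to 55 mm in from the mouth, never the same.
- cramp (a joint): Cramp carriage's position along jig +y, m, 0 to 0.165, growing towards the hood; starts at 0 to 0.025. Stiff (12 N of dry friction); stays where it is left, also against the spring of its shoe. At 0 the shoe's free face is at jig y = -185 mm.
- cramp_grip (a point): Where to grip the cramp: on the axis of its upright wooden handle, 62 mm above the bench. Handle 34 mm (jig x) by 24 mm (jig y, the way to pinch it), from 34 to 78 mm above the bench; the carriage under it is 58 by 36 mm. Moves with the cramp, 40 mm behind the shoe's free face. Axes as the jig's.
- shoe (a joint): How far the cramp's aluminium spring shoe is pressed in, m: 0 free, 0.012 fully in. Spring 1 N per mm (half-way is 6 N, besides the carriage's 12 N). Pushing the loose panel along takes only about 1 N (1 mm), so the shoe goes in further only once the panel is against the stop.
- panel: Loose pale wooden panel 60 (x) by 200 (y) by 24 mm, 0.14 kg, lying on the jig's plate in the channel between shoe and hood. Origin: centre of its underside; y along it to the hood. A groove 8 mm wide, 3 mm deep (floor 21 mm above the underside) runs its whole length at x = 0. Draw the awl from y = -70 mm to y = +20 mm: always clear of the hood when the panel is against the stop.
- awl: Loose awl, 0.07 kg. Wooden handle 16 by 16 by 90 mm; origin: the handle's centre, on the axis; x from point to butt. Steel 5 mm thick, narrowing to 3 mm, reaches 115 mm to -x. Starts level on its rest, axis 45 mm above the bench. Held level it cannot reach the groove for fence and hood: tilt the hand about 40 degrees so that the point slopes down, handle over the fence or slanting to the hood.
- awl_tip (a point): Centre of the awl's round 3 mm point, at (-115, 0, 0) mm in the awl's frame. On the groove floor it is 22.5 mm above the panel's underside.
- rest: Fixed dark wooden awl rest, foot 140 by 70 by 10 mm, two forks 8 mm thick, 44 mm wide, 54 mm high. Origin on the bench under the lying handle's middle; x along the awl (point to -x, towards the robot). Fork at x = +34 mm: slot 22 mm wide, floor at 37 mm, carries the handle; fork at x = -66 mm: slot 16 mm wide, floor at 42.5 mm, carries the steel. Grip the handle between them.
- mallet: Bystander: round wooden carver's mallet standing on its head, 86 mm wide, 217 mm high. Origin: centre of its underside.
- gouge: Bystander: gouge with a pale wooden handle, lying, about 235 mm long, 25 mm thick. Origin at the butt, on the bench; x towards the blade.
- chisel: Bystander: chisel with a dark wooden handle, lying, about 215 mm long, 25 mm thick. Origin at the butt, on the bench; x towards the blade.
- sanding_block: Bystander: cork sanding block 100 by 60 by 28 mm. Origin: centre of its underside.
- glue: Bystander: white glue bottle 60 mm wide, 150 mm high. Origin: centre of its underside.
- rosette: Bystander: turned wooden rosette, 72 mm wide, 20 mm high. Origin: centre of its underside.
- offcut: Bystander: wooden offcut 120 by 45 by 30 mm. Origin: centre of its underside.
There are look-alikes about, which are no part of the job. Of the things that look like the awl, the largest one is meant.

How it is judged:
By the outcome, as a careful person would: the job done as asked, in the order asked, and still so for the second after the job is handed in, with the robot touching nothing.
It also fails if it takes over 72 s, if anything falls off the work surface, if the arm or the gripper's body presses on something with over 40 N, if the wrist force passes 120 N, or if a joint passes its speed limit or range.

## Robot

A 6-joint arm with a two-finger parallel gripper is mounted at the origin on the work surface. World frame = base frame: x ahead of the robot, y to its left, z up, the work surface at z = 0. Lengths are in mm, angles in rad, forces in N, time in s.
With the tool pointing down it reaches from about 350 to 875 mm from the base axis. Payload 4.2 kg.
Tool frame: the origin (TCP) lies at the very end of the fingers, on their centre line; the grasp point (between the pads) lies arm.grip_depth behind it (arm.grip_depth is the distance from the TCP to the grasp point, in mm); z points along the fingers, y is the direction in which the jaws open and shut (so a half turn about z gives the same grasp; the last joint's range is limited). The gripper opens to 85 mm and grips with 20 to 120 N. Pads are 22 mm wide; open, the fingers measure 114 mm over their backs; the gripper's body (76 mm by 85 mm) begins 54 mm behind the grasp point. The pads swing forward as they close: fully open they stand 13 mm farther back than shut.
Start: joints at [-1.012, 0.385, 0.008, 0, -1.194, -0.259], TCP at [184.596, -597.096, 231.312] pointing down, gripper open.
Joint ranges: [-3.14, 3.14], [-1.21, 2.06], [-1.07, 1.41], [-3.16, 2.05], [-2.99, -0.16], [-3.1, 3.1]. Speed limits (rad/s): [2.79, 2.79, 3.14, 3.14, 3.14, 3.14].

## Interface

Orientations are given as a unit quaternion [x, y, z, w].
In Python, from bench import arm, optics, workorder gives the robot as it stands. The module is installed in compiled form; this text tells all that it offers.
- The arm moves only by the tool play_rows, never from a script. Its arguments are lists of equal length, an entry for each row: "travel": the shift along the tool's x, y, z in m, a list of three; "rotation": the turn, a rotation vector about the tool's x, y, z in rad, a list of three; "grip": the opening, from 0 (shut) to 1 (fully open). In form: {"travel": [[x, y, z], ...], "rotation": [[rx, ry, rz], ...], "grip": [grip, ...]}. A call has 1 to 12 rows; each row shifts and turns the commanded pose from where the row before left it, along the tool's axes as they then stand; what a row does not reach is not made up. A row lasts 1/12 s, in which the tool goes at most 41.7 mm and 7.16 degrees, less where a joint would pass 70% of its speed; a pose out of reach is approached as far as the arm can. A call is refused whole if a number of a shift passes 0.0417 or a number of a turn 0.125, either way. A call with a gripper value outside its range is refused whole. The fingers move at their own pace and stop on an object; the grip force is fixed at half the most. Time passes only in rows, so rows that do not move let the fingers close. It gives the time, the measured TCP pose, the force and the opening at its end, in the units of the state.
- arm.read_state(): the state, without advancing time (a new reading comes with each control period).
- optics.get_image(name): name is "scene" or "top"; returns a dict with "image" (384x512x3 uint8, blue, green, red), "depth" (384x512 float32, mm along the optical axis (not along the pixel's ray), 0 where there is no reading), "camera_matrix" (3x3 intrinsics, pixels), "R" (3x3) and "t" (3): a world point X has camera coordinates R X + t. Camera axes: x right, y down, z forward; pixel columns grow to the right and rows downward; lengths in mm; the calibration is good to about 2 mm. A picture is of the moment at which its call begins.
- workorder.job_done(): hands the job in, once; it reports no verdict.
The state is a dict: "clock": time; "joints": joint angles; "joint_vel": joint speeds; "joint_efforts": joint torques, N m; "position": TCP position; "ee_rot": TCP orientation; "contact_force": force on the tool from outside, world axes, zero at the start; "wrist_torque": the same for the moment, N m; "gripper_width": finger opening in mm.
Only numpy, scipy, OpenCV 4.12 (cv2) and the standard library are available. Lean on these libraries where they do the work, as an engineer would, in place of code of your own. Each camera call takes 0.05 s, during which the arm holds its last target. There are 200 camera calls.

## Working session

There is one attempt and no reset: what is moved stays moved. The work goes in short steps, Python scripts to look and compute and a tool call to move; the robot and the scene stay as the last step left them, time stands still between calls to the robot, and variables do not carry over. Pictures are saved under pics/ and viewed, about 8 in all and at most 12, crops included, and the job is handed in when it is done.

Besides the shell and the picture viewer there is one more tool, called after "Emit:" as name(argument=value, ...), one argument or row to a line, values as JSON. play_rows: Moves the arm, as the interface text tells. Its arguments: {"type":"object","properties":{"travel":{"type":"array","items":{"type":"array","items":{"type":"number"}}},"rotation":{"type":"array","items":{"type":"array","items":{"type":"number"}}},"grip":{"type":"array","items":{"type":"number"}}},"required":["travel","rotation","grip"]}

```bash
mkdir -p pics; ls
cat > h.py <<'E'
import numpy as np, cv2
from bench import arm, optics, workorder
from scipy.spatial.transform import Rotation as Rn
def world(d,u,v,z=None):
    K,R,t=d["camera_matrix"],np.array(d["R"]),np.array(d["t"])
    r=np.linalg.inv(K)@np.array([u,v,1.0])
    C=-R.T@t; w=R.T@r
    if z is not None: return C+w*(z-C[2])/w[2]
    return C+w*d["depth"][int(round(v)),int(round(u))]
E
python3 - <<'E'
from h import *
import pickle
print(arm.read_state(), arm.grip_depth)
for n in("scene","top"):
    d=optics.get_image(n); pickle.dump(d,open(n+".pkl","wb"))
    cv2.imwrite(f"pics/{n}0.png",cv2.resize(d["image"],(800,600),interpolation=cv2.INTER_CUBIC))
    print(n,-np.array(d["R"]).T@d["t"],d["camera_matrix"][0])
E
```

```text
pics
{'clock': 0.0, 'joints': array([-1.01242646e+00,  3.85535553e-01,  6.62023106e-03, -4.92423440e-04,
       -1.19398848e+00, -2.58586719e-01]), 'joint_vel': array([ 0.00238694,  0.00098844, -0.00042948,  0.00020603, -0.00017715,
        0.00073222]), 'joint_efforts': array([-9.63052230e-05, -3.92285371e+01,  1.88396412e+01,  4.18624789e+00,
       -4.74548302e-03,  5.24226976e-06]), 'position': array([ 184.40640576, -596.56438604,  230.23304269]), 'ee_rot': array([-1.49241020e-01,  9.88800261e-01,  1.05794423e-03, -2.08544322e-04]), 'contact_force': array([-0.55980688,  0.37091331, -0.02732798]), 'wrist_torque': array([-0.01379783,  0.00492975,  0.0059229 ]), 'gripper_width': 85.2756445011445} 18.700000000000003
scene [1050.09611044  724.64083071 1369.43372159] [472.12019426   0.         260.10476622]
top [ 357.43413401   42.23030854 1460.40612893] [497.24210617   0.         251.33393505]
```

View pics/top0.png

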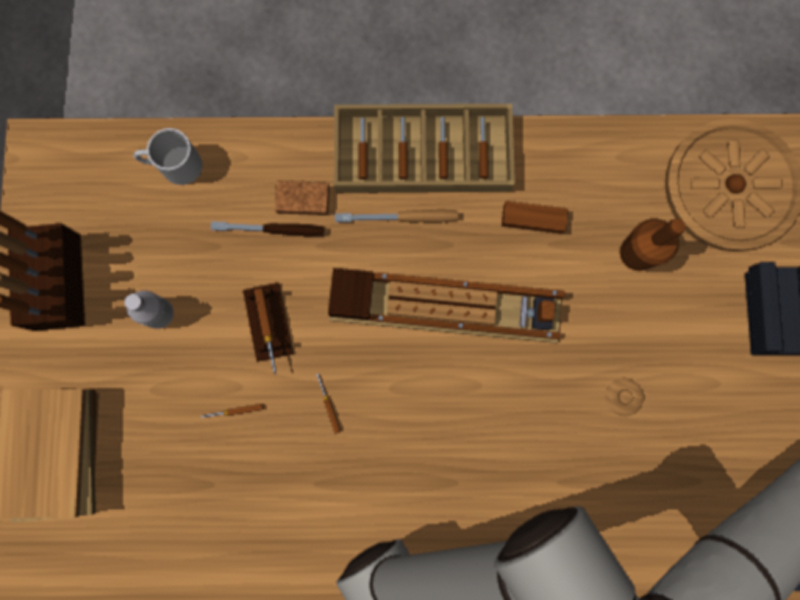

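View pics/scene0.png

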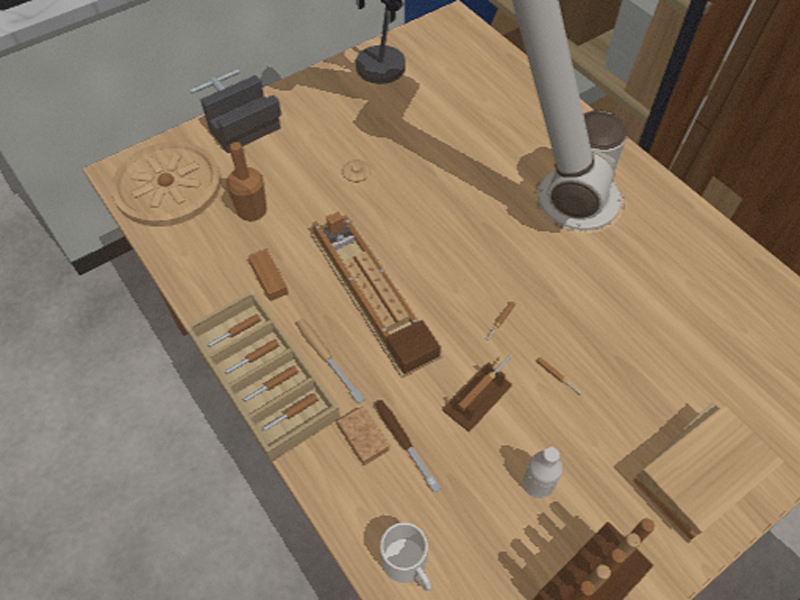

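The top view shows the jig from (330,290, hood) to (565,310, cramp). There are three awl-like things: one on the dark rest at (265,320), and two smaller ones loose at (330,405) and (235,411). The one on the rest is the largest and lies in the forks, so I'll confirm it in an enlarged crop.

Run:
```python
from h import *
import pickle
d=pickle.load(open("top.pkl","rb"))
im=d["image"]
def crop(x0,x1,y0,y1,s): return cv2.resize(im[y0:y1,x0:x1],None,fx=s,fy=s,interpolation=cv2.INTER_CUBIC)
a=crop(205,370,165,220,4.8); b=crop(120,230,175,285,4.8)
cv2.imwrite("pics/jig.png",a); cv2.imwrite("pics/rest.png",b); print(a.shape,b.shape)
```

```text
(264, 792, 3) (528, 528, 3)
```

View pics/jig.png

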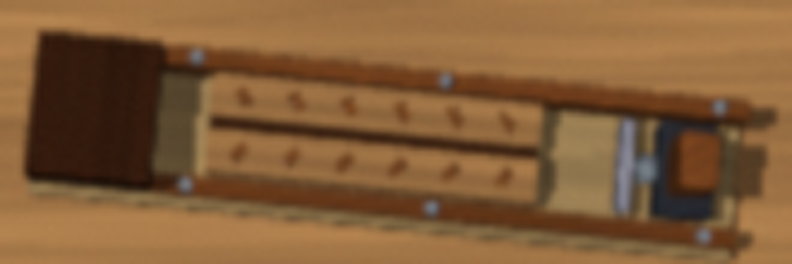

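View pics/rest.png

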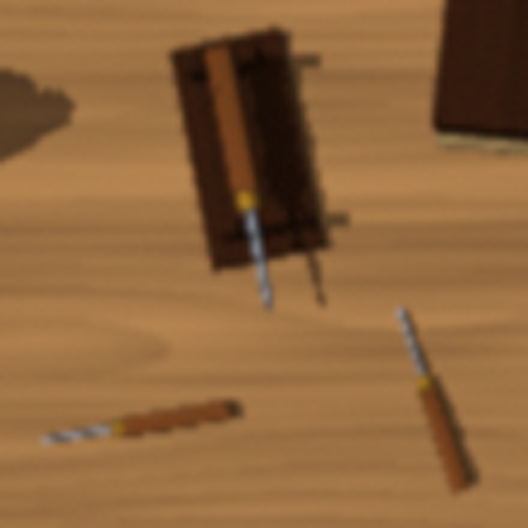

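Run:
```python
from h import *
import pickle
d=pickle.load(open("top.pkl","rb"))
def W(x0,y0,cx,cy,z): 
    u=x0+(cx+.5)/4.8-.5; v=y0+(cy+.5)/4.8-.5
    return world(d,u,v,z).round(1), world(d,u,v).round(1)
J=dict(hoodTL=(40,32,56),hoodTR=(163,42,56),hoodBL=(27,180,56),hoodBR=(152,187,56),grA=(212,122,36),grB=(540,153,36),
 panTL=(212,74,36),panBL=(208,172,36),panTR=(543,104,36),panBR=(538,204,36),shoeT=(620,118,30),shoeB=(617,214,30),hTL=(680,132,78),hTR=(720,133,78),hBL=(677,190,78),hBR=(717,191,78),hc=(698,161,78),f1=(196,56,48),f2=(720,107,48),r1=(185,184,24),r2=(703,236,24))
for k,(x,y,z) in J.items(): print(k,*W(205,165,x,y,z))
print()
A=dict(butt=(217,46,53),ferr=(247,200,49),tip=(268,305,45),mid=(232,123,53),rTL=(172,52,10),rTR=(288,30,10),rBL=(213,270,10),rBR=(328,246,10))
for k,(x,y,z) in A.items(): print(k,*W(120,175,x,y,z))
```

```text
hoodTL [631.8 149.7  56. ] [631.7 149.6  56.4]
hoodTR [625.2  76.   56. ] [6.358e+02 7.730e+01 5.000e-01]
hoodBL [542.4 156.9  56. ] [549.7 161.4   1.3]
hoodBR [537.8  82.8  56. ] [541.3  83.6  28.6]
grA [579.7  47.   36. ] [580.5  47.   30.5]
grB [ 559.4 -150.6   36. ] [ 563.2 -154.2    9.2]
panTL [609.1  46.8  36. ] [611.   46.9  25.3]
panBL [549.2  49.6  36. ] [550.2  49.7  28.7]
panTR [ 589.3 -153.2   36. ] [ 589.6 -153.4   34.7]
panBR [ 528.5 -148.6   36. ] [ 530.7 -151.    17.8]
shoeT [ 581.4 -200.5   30. ] [ 584.4 -203.8   11. ]
shoeB [ 522.8 -196.8   30. ] [ 525.4 -200.6    7.5]
hTL [ 565.4 -227.3   78. ] [ 571.6 -235.3   36.7]
hTR [ 564.6 -250.7   78. ] [ 574.7 -265.    10.6]
hBL [ 531.1 -224.3   78. ] [ 533.5 -227.9   59.2]
hBR [ 530.4 -247.6   78. ] [ 539.3 -262.6    6.7]
hc [ 548.1 -237.2   78. ] [ 548.  -237.    78.7]
f1 [618.   56.4  48. ] [618.7  56.4  44.3]
f2 [ 584.9 -257.7   48. ] [ 584.7 -257.4   49.3]
r1 [543.6  63.7  24. ] [543.1  63.6  27.3]
r2 [ 509.8 -249.4   24. ] [ 509.6 -249.1   25.8]

butt [595.5 287.8  53. ] [595.2 287.4  55.3]
ferr [503.4 268.8  49. ] [502.6 267.6  56.9]
tip [441.4 255.9  45. ] [444.3 263.4  -4.3]
mid [549.  277.9  53. ] [549.  277.8  53.6]
rTL [599.3 322.9  10. ] [601.1 325.   -0.8]
rTR [612.5 251.7  10. ] [6.143e+02 2.531e+02 2.000e-01]
rBL [464.9 295.   10. ] [465.5 296.4   1.7]
rBR [479.  225.3  10. ] [479.9 226.7  -1. ]
```

The rest crop shows the awl in the forks: butt at crop (217,46), ferrule (247,200), tip (268,305). That makes it about 160 mm long, as specified. The two loose ones are clearly shorter, at about 115 mm. The heights and sizes fit the cramp handle too (top at 78 mm, 34 x 23 mm).

Next I'll work out the approach to the cramp handle.

```bash
cat >> h.py <<'E'
A=0.106; JO=np.array([570.6,-20.8,0]); JX=np.array([np.cos(A),-np.sin(A),0]); JY=np.array([np.sin(A),np.cos(A),0]); Z=np.array([0,0,1.])
JR=np.c_[JX,JY,Z]
def jig(p): return JR.T@(np.asarray(p)-JO)
def st(q=1):
    s=arm.read_state(); R=Rn.from_quat(s["ee_rot"]).as_matrix()
    if q: print("t%.2f"%s["clock"],"p",s["position"].round(1),"jig",jig(s["position"]).round(1),"F",(JR.T@s["contact_force"]).round(1),"w%.1f"%s["gripper_width"],"j",s["joints"].round(2))
    return s["position"],R
def plan(P,Rt,q=1):
    """in-place rotation vector (tool axes), then travel in the new tool frame [m]"""
    p,R=st(q); print("rot",Rn.from_matrix(R.T@Rt).as_rotvec().round(3),"travel",(Rt.T@(np.asarray(P)-p)/1000).round(4))
RD=np.c_[-JX,JY,-Z]  # down, jaws along jig y
E
python3 - <<'E'
from h import *
plan([548,-237.3,110],RD)
E
```

```text
t0.10 p [ 184.4 -596.6  230.3] jig [-323.1 -613.5  230.3] F [-0.  -0.3 -0.5] w85.3 j [-1.01  0.39  0.01 -0.   -1.19 -0.26]
rot [ 0.002 -0.001  0.406] travel [-0.3235  0.3958  0.1203]
```

Emit:
play_rows(
  travel=[
    [0,0,0],
    [0,0,0],
    [0,0,0],
    [0,0,0],
    [-0.0231,0.0283,0],
    [-0.0231,0.0283,0],
    [-0.0231,0.0283,0],
    [-0.0231,0.0283,0],
    [-0.0231,0.0283,0],
    [-0.0231,0.0283,0],
    [-0.0231,0.0283,0],
    [-0.0231,0.0283,0],
  ],
  rotation=[
    [0,0,0.1015],
    [0,0,0.1015],
    [0,0,0.1015],
    [0,0,0.1015],
    [0,0,0],
    [0,0,0],
    [0,0,0],
    [0,0,0],
    [0,0,0],
    [0,0,0],
    [0,0,0],
    [0,0,0],
  ],
  grip=[1,1,1,1,1,1,1,1,1,1,1,1],
)

```text
clock: 1.1
position: [393.1, -389.9, 231.0]
ee_rot: [0.053, 0.999, 0.0, -0.0]
contact_force: [0.3, 0.9, -0.4]
gripper_width: 85.6
```

Emit:
play_rows(
  travel=[
    [-0.0231,0.0283,0],
    [-0.0231,0.0283,0],
    [-0.0231,0.0283,0],
    [-0.0231,0.0283,0],
    [-0.0231,0.0283,0],
    [-0.0231,0.0283,0],
    [0,0,0.03],
    [0,0,0.03],
    [0,0,0.03],
    [0,0,0.03],
    [0,0,0],
  ],
  rotation=[
    [0,0,0],
    [0,0,0],
    [0,0,0],
    [0,0,0],
    [0,0,0],
    [0,0,0],
    [0,0,0],
    [0,0,0],
    [0,0,0],
    [0,0,0],
    [0,0,0],
  ],
  grip=[1,1,1,1,1,1,1,1,1,1,1],
)

```text
clock: 2.02
position: [543.5, -235.9, 104.4]
ee_rot: [0.054, 0.999, 0.002, -0.007]
contact_force: [-0.7, 1.1, -0.7]
gripper_width: 85.4
```

Run:
```python
from h import *
plan([548,-237.3,43.5],RD)
```

```text
t2.02 p [ 543.5 -235.9  104.4] jig [  -4.2 -216.8  104.4] F [-0.8  1.  -0.7] w85.4 j [-0.14  0.45 -0.23 -0.   -0.9  -1.54]
rot [ 0.003 -0.014 -0.002] travel [-0.0046 -0.0009  0.0609]
```

Emit:
play_rows(
  travel=[
    [-0.001,0,0.012],
    [-0.001,0,0.012],
    [-0.001,0,0.012],
    [-0.001,0,0.012],
    [0,0,0.01],
    [0,0,0],
  ],
  rotation=[
    [0,0,0],
    [0,0,0],
    [0,0,0],
    [0,0,0],
    [0,0,0],
    [0,0,0],
  ],
  grip=[1,1,1,1,1,1],
)

```text
clock: 2.52
position: [550.6, -237.5, 50.9]
ee_rot: [0.053, 0.999, 0.0, -0.002]
contact_force: [-1.0, 0.4, 0.0]
gripper_width: 85.6
```

Run:
```python
from h import *
plan([548,-237.3,43.5],RD)
```

```text
t2.52 p [ 550.6 -237.5   50.9] jig [   3.1 -217.6   50.9] F [-1.   0.3  0. ] w85.6 j [-0.14  0.53 -0.27 -0.   -0.78 -1.54]
rot [ 0.001 -0.004 -0.001] travel [ 0.0026 -0.0001  0.0074]
```

Emit:
play_rows(
  travel=[
    [0.0025,0,0.007],
    [0,0,0],
    [0,0,0],
    [0,0,0],
    [0,0,0],
    [0,0,0],
    [0,0,0],
    [0,0,0],
    [0,0,0],
    [0,0,0],
  ],
  rotation=[
    [0,0,0],
    [0,0,0],
    [0,0,0],
    [0,0,0],
    [0,0,0],
    [0,0,0],
    [0,0,0],
    [0,0,0],
    [0,0,0],
    [0,0,0],
  ],
  grip=[1,1,0,0,0,0,0,0,0,0],
)

```text
clock: 3.35
position: [549.9, -238.0, 47.0]
ee_rot: [0.053, 0.999, -0.0, 0.0]
contact_force: [-1.1, -2.0, 4.9]
gripper_width: 23.2
```

Run:
```python
from h import *
plan([548,-237.3,43.5],RD)
```

```text
t3.35 p [ 549.9 -238.    47. ] jig [   2.4 -218.2   47. ] F [-0.9 -2.2  4.9] w23.2 j [-0.14  0.53 -0.28  0.   -0.77 -1.54]
rot [-0.001  0.001 -0.   ] travel [0.0019 0.0005 0.0035]
```

Emit:
play_rows(
  travel=[
    [0,0.003,0],
    [0,0.006,0],
    [0,0.006,0],
    [0,0.006,0],
    [0,0.006,0],
    [0,0.004,0],
    [0,0.004,0],
    [0,0.004,0],
    [0,0.004,0],
    [0,0.004,0],
    [0,0.004,0],
    [0,0.004,0],
  ],
  rotation=[
    [0,0,0],
    [0,0,0],
    [0,0,0],
    [0,0,0],
    [0,0,0],
    [0,0,0],
    [0,0,0],
    [0,0,0],
    [0,0,0],
    [0,0,0],
    [0,0,0],
    [0,0,0],
  ],
  grip=[0,0,0,0,0,0,0,0,0,0,0,0],
)

```text
clock: 4.35
position: [555.5, -185.3, 47.0]
ee_rot: [0.053, 0.999, -0.001, 0.0]
contact_force: [-0.8, -12.3, 4.0]
gripper_width: 23.2
```

Emit:
play_rows(
  travel=[
    [0,0.003,0],
    [0,0.003,0],
    [0,0.003,0],
    [0,0.003,0],
    [0,0.003,0],
    [0,0.003,0],
    [0,0.003,0],
    [0,0.003,0],
    [0,0.003,0],
    [0,0.003,0],
    [0,0.003,0],
  ],
  rotation=[
    [0,0,0],
    [0,0,0],
    [0,0,0],
    [0,0,0],
    [0,0,0],
    [0,0,0],
    [0,0,0],
    [0,0,0],
    [0,0,0],
    [0,0,0],
    [0,0,0],
  ],
  grip=[0,0,0,0,0,0,0,0,0,0,0],
)

```text
clock: 5.27
position: [558.9, -152.6, 47.0]
ee_rot: [0.053, 0.999, -0.001, 0.0]
contact_force: [-1.2, -12.7, 3.9]
gripper_width: 23.3
```

Run:
```python
from h import *
st()
```

```text
t5.27 p [ 558.9 -152.6   47. ] jig [   2.3 -132.3   47. ] F [  0.1 -12.7   3.9] w23.3 j [ 0.01  0.5  -0.33  0.   -0.74 -1.69]
```

Emit:
play_rows(
  travel=[
    [0,0.002,0],
    [0,0.002,0],
    [0,0.002,0],
    [0,0.002,0],
    [0,0,0],
  ],
  rotation=[
    [0,0,0],
    [0,0,0],
    [0,0,0],
    [0,0,0],
    [0,0,0],
  ],
  grip=[0,0,0,0,0],
)

```text
clock: 5.68
position: [559.8, -144.3, 47.0]
ee_rot: [0.053, 0.999, -0.001, 0.0]
contact_force: [-1.4, -12.5, 3.1]
gripper_width: 23.1
```

Emit:
play_rows(
  travel=[
    [0,0.001,0],
    [0,0.001,0],
    [0,0.001,0],
    [0,0.001,0],
    [0,0.001,0],
  ],
  rotation=[
    [0,0,0],
    [0,0,0],
    [0,0,0],
    [0,0,0],
    [0,0,0],
  ],
  grip=[0,0,0,0,0],
)

```text
clock: 6.1
position: [560.3, -139.7, 47.0]
ee_rot: [0.053, 0.999, -0.001, 0.0]
contact_force: [-1.1, -13.3, 3.0]
gripper_width: 22.7
```

Emit:
play_rows(
  travel=[
    [0,0.001,0],
    [0,0.001,0],
    [0,0.001,0],
    [0,0.001,0],
  ],
  rotation=[
    [0,0,0],
    [0,0,0],
    [0,0,0],
    [0,0,0],
  ],
  grip=[0,0,0,0],
)

```text
clock: 6.43
position: [560.7, -135.9, 47.0]
ee_rot: [0.053, 0.999, -0.001, 0.0]
contact_force: [-0.9, -15.2, 3.6]
gripper_width: 23.2
```

Emit:
play_rows(
  travel=[
    [0,0.001,0],
    [0,0.001,0],
  ],
  rotation=[
    [0,0,0],
    [0,0,0],
  ],
  grip=[0,0],
)

```text
clock: 6.6
position: [560.9, -134.2, 47.0]
ee_rot: [0.053, 0.999, -0.002, -0.0]
contact_force: [-1.3, -15.6, 2.7]
gripper_width: 23.0
```

Emit:
play_rows(
  travel=[
    [0,0.001,0],
    [0,0.001,0],
  ],
  rotation=[
    [0,0,0],
    [0,0,0],
  ],
  grip=[0,0],
)

```text
clock: 6.77
position: [561.0, -132.6, 47.0]
ee_rot: [0.053, 0.999, -0.002, -0.0]
contact_force: [-1.2, -17.9, 3.3]
gripper_width: 23.6
```

Emit:
play_rows(
  travel=[
    [0,0,0],
    [0,0,0],
  ],
  rotation=[
    [0,0,0],
    [0,0,0],
  ],
  grip=[0,0],
)

```text
clock: 6.93
position: [561.1, -132.5, 47.0]
ee_rot: [0.053, 0.999, -0.002, -0.0]
contact_force: [-1.0, -15.9, 3.3]
gripper_width: 23.5
```

Run:
```python
from h import *
import pickle
for i in range(3): st()
d=optics.get_image("top"); pickle.dump(d,open("top1.pkl","wb"))
cv2.imwrite("pics/cramp1.png",cv2.resize(d["image"][165:220,205:370],None,fx=4.8,fy=4.8,interpolation=cv2.INTER_CUBIC))
st()
```

```text
t6.93 p [ 561.1 -132.5   47. ] jig [   2.3 -112.    47. ] F [  0.7 -15.9   3.3] w23.5 j [ 0.05  0.5  -0.34  0.01 -0.74 -1.73]
t6.93 p [ 561.1 -132.5   47. ] jig [   2.3 -112.    47. ] F [  0.7 -15.9   3.3] w23.5 j [ 0.05  0.5  -0.34  0.01 -0.74 -1.73]
t6.93 p [ 561.1 -132.5   47. ] jig [   2.3 -112.    47. ] F [  0.7 -15.9   3.3] w23.5 j [ 0.05  0.5  -0.34  0.01 -0.74 -1.73]
t6.98 p [ 561.  -132.5   47. ] jig [   2.3 -112.1   47. ] F [  0.6 -16.3   3.5] w23.0 j [ 0.05  0.5  -0.34  0.01 -0.74 -1.73]
```

View pics/cramp1.png

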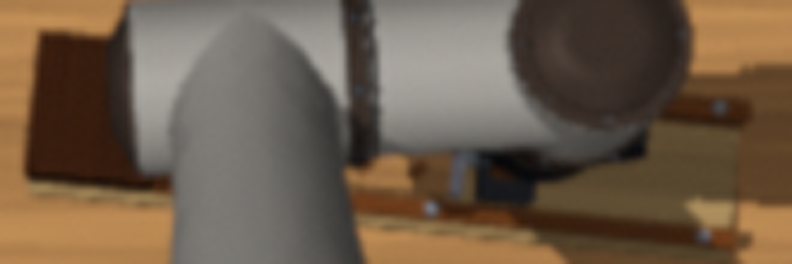

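The arm covers most of it, but the shoe's face is visible at crop (452,175) and the carriage front at (478,185). That gap is about 26 px, against 38 px when free, so the shoe is in about 6–7 mm. The force agrees: 17.9 N moving against a 12.6 N baseline. I'll release and go to the awl.

Emit:
play_rows(
  travel=[
    [0,0,0],
    [0,0,0],
    [0,0,0],
    [0,0,0],
    [0,0,0],
    [0,0,0],
    [0,0,-0.03],
    [0,0,-0.04],
    [0,0,-0.04],
    [0,0,0],
    [0,0,0],
    [0,0,0],
  ],
  rotation=[
    [0,0,0],
    [0,0,0],
    [0,0,0],
    [0,0,0],
    [0,0,0],
    [0,0,0],
    [0,0,0],
    [0,0,0],
    [0,0,0],
    [0,0,-0.103],
    [0,0,-0.103],
    [0,0,-0.103],
  ],
  grip=[1,1,1,1,1,1,1,1,1,1,1,1],
)

```text
clock: 7.98
position: [561.5, -128.8, 157.4]
ee_rot: [-0.104, 0.995, 0.0, 0.001]
contact_force: [-0.1, 1.4, -0.2]
gripper_width: 85.4
```

```bash
cat >> h.py <<'E'
B=0.2055; AX=np.array([np.cos(B),np.sin(B),0]); AC=np.array([441.4,255.9,45])+115*AX
RA=np.c_[-AX,np.cross(Z,AX),-Z]
E
python3 - <<'E'
from h import *
print(AC); G=AC-10*AX
plan([G[0],G[1],110],RA)
E
```

```text
[553.98029403 279.36651647  45.        ]
t7.98 p [ 561.5 -128.8  157.4] jig [   2.4 -108.3  157.4] F [-0.3  1.4 -0.2] w85.4 j [ 0.06  0.36 -0.22 -0.   -0.98 -1.42]
rot [0.    0.002 0.003] travel [-0.0659  0.4011  0.0474]
```

Emit:
play_rows(
  travel=[
    [-0.006,0.0365,0],
    [-0.006,0.0365,0],
    [-0.006,0.0365,0],
    [-0.006,0.0365,0],
    [-0.006,0.0365,0],
    [-0.006,0.0365,0],
    [-0.006,0.0365,0],
    [-0.006,0.0365,0],
    [-0.006,0.0365,0],
    [-0.006,0.0365,0],
    [-0.006,0.036,0],
  ],
  rotation=[
    [0,0,0],
    [0,0,0],
    [0,0,0],
    [0,0,0],
    [0,0,0],
    [0,0,0],
    [0,0,0],
    [0,0,0],
    [0,0,0],
    [0,0,0],
    [0,0,0],
  ],
  grip=[1,1,1,1,1,1,1,1,1,1,1],
)

```text
clock: 8.9
position: [544.4, 279.0, 156.4]
ee_rot: [-0.102, 0.995, 0.0, -0.0]
contact_force: [0.3, -0.9, 0.6]
gripper_width: 85.7
```

Emit:
play_rows(
  travel=[
    [0,0,0.024],
    [0,0,0.023],
    [0,0,0],
    [0,0,0],
  ],
  rotation=[
    [0,0,0],
    [0,0,0],
    [0,0,0],
    [0,0,0],
  ],
  grip=[1,1,1,1],
)

```text
clock: 9.23
position: [544.4, 276.6, 108.3]
ee_rot: [-0.102, 0.995, -0.001, -0.001]
contact_force: [0.3, 0.2, 0.4]
gripper_width: 85.3
```

Run:
```python
from h import *
import pickle
G=AC-10*AX
plan([G[0],G[1],26.5],RA)
d=optics.get_image("top"); pickle.dump(d,open("top2.pkl","wb"))
cv2.imwrite("pics/cramp2.png",cv2.resize(d["image"][165:220,205:370],None,fx=4.8,fy=4.8,interpolation=cv2.INTER_CUBIC))
```

```text
t9.23 p [544.4 276.6 108.3] jig [-57.6 292.9 108.3] F [0.3 0.2 0.4] w85.3 j [ 0.73  0.47 -0.19  0.   -0.92 -2.1 ]
rot [-0.002 -0.003 -0.002] travel [0.     0.0008 0.0818]
```

View pics/cramp2.png

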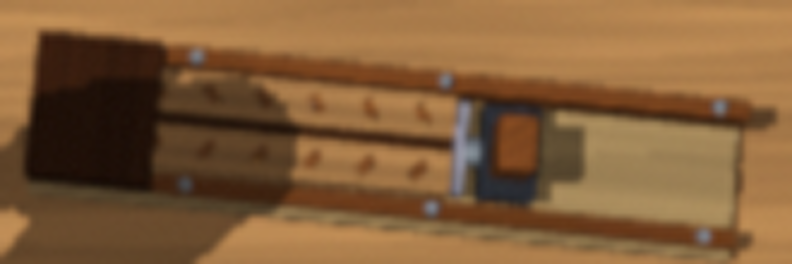

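Run:
```python
from h import *
import pickle
from scipy.ndimage import map_coordinates
for f,r in(("top",(-200,-120)),("top2",(-100,-20))):
    d=pickle.load(open(f+".pkl","rb")); K,R,t=d["camera_matrix"],np.array(d["R"]),np.array(d["t"])
    if f=="top": r=(-235,-155)
    else: r=(-130,-50)
    ys=np.arange(r[0],r[1],1.); out=np.zeros((3,len(ys))); n=0
    for x in np.r_[-24:-20:1.,20:25:1.]:
        X=JO+x*JX+ys[:,None]*JY+np.array([0,0,32]); c=X@R.T+t; p=c@K.T; p=p[:,:2]/p[:,2:]
        out+=[map_coordinates(d["image"][...,k].astype(float),[p[:,1],p[:,0]],order=1) for k in range(3)]; n+=1
    print(f); print([(int(y),*map(int,o)) for y,o in zip(ys,(out/n).T)])
```

```text
top
[(-235, 34, 51, 76), (-234, 34, 50, 74), (-233, 34, 49, 74), (-232, 35, 49, 73), (-231, 35, 49, 73), (-230, 35, 49, 74), (-229, 36, 49, 74), (-228, 36, 50, 75), (-227, 36, 50, 75), (-226, 36, 50, 75), (-225, 36, 51, 76), (-224, 36, 51, 76), (-223, 36, 51, 77), (-222, 36, 51, 77), (-221, 37, 52, 77), (-220, 37, 52, 78), (-219, 37, 52, 77), (-218, 37, 50, 74), (-217, 37, 49, 72), (-216, 37, 47, 68), (-215, 37, 45, 62), (-214, 37, 42, 57), (-213, 38, 41, 52), (-212, 39, 40, 49), (-211, 40, 39, 45), (-210, 41, 39, 43), (-209, 43, 39, 42), (-208, 45, 40, 41), (-207, 46, 40, 40), (-206, 46, 39, 39), (-205, 45, 39, 37), (-204, 44, 38, 37), (-203, 42, 37, 36), (-202, 40, 36, 36), (-201, 42, 45, 49), (-200, 45, 55, 62), (-199, 49, 65, 77), (-198, 56, 78, 94), (-197, 63, 92, 111), (-196, 68, 103, 125), (-195, 65, 99, 121), (-194, 61, 94, 115), (-193, 57, 88, 109), (-192, 54, 82, 101), (-191, 51, 76, 93), (-190, 51, 73, 88), (-189, 60, 76, 89), (-188, 69, 80, 91), (-187, 82, 87, 95), (-186, 100, 99, 105), (-185, 118, 111, 115), (-184, 128, 118, 121), (-183, 132, 120, 122), (-182, 135, 122, 
[... 1516 characters left out ...]
125), (-83, 136, 125, 129), (-82, 134, 124, 128), (-81, 125, 118, 125), (-80, 115, 112, 124), (-79, 104, 110, 128), (-78, 93, 110, 136), (-77, 83, 110, 145), (-76, 77, 113, 152), (-75, 74, 115, 157), (-74, 72, 117, 161), (-73, 71, 118, 163), (-72, 71, 119, 164), (-71, 71, 119, 165), (-70, 72, 120, 165), (-69, 72, 120, 165), (-68, 72, 120, 165), (-67, 72, 119, 164), (-66, 71, 118, 163), (-65, 71, 118, 163), (-64, 69, 116, 161), (-63, 67, 114, 159), (-62, 65, 112, 157), (-61, 63, 108, 155), (-60, 60, 105, 151), (-59, 56, 101, 147), (-58, 55, 99, 145), (-57, 54, 97, 144), (-56, 53, 96, 143), (-55, 56, 100, 146), (-54, 60, 104, 150), (-53, 63, 108, 154), (-52, 66, 111, 157), (-51, 69, 115, 160)]
```

Emit:
play_rows(
  travel=[
    [0,0,0.025],
    [0,0,0.025],
    [0,0,0.02],
    [0,0.0005,0.012],
    [0,0,0],
    [0,0,0],
  ],
  rotation=[
    [0,0,0],
    [0,0,0],
    [0,0,0],
    [0,0,0],
    [0,0,0],
    [0,0,0],
  ],
  grip=[1,1,1,1,1,1],
)

```text
clock: 9.78
position: [545.9, 277.6, 28.4]
ee_rot: [-0.101, 0.995, 0.0, 0.001]
contact_force: [-0.3, -0.4, 0.1]
gripper_width: 85.5
```

The image profiles give the shoe pressed in about 6.7 mm, matching the arm's travel, with the panel's rear end at jig y ≈ −78. That puts the stop about 22 mm inside the hood. The hand is at the awl, so I'll grip and lift.

Emit:
play_rows(
  travel=[
    [0,-0.0005,0.002],
    [0,0,0],
    [0,0,0],
    [0,0,0],
    [0,0,0],
    [0,0,0],
    [0,0,0],
    [0,0,0],
    [0,0,0],
  ],
  rotation=[
    [0,0,0],
    [0,0,0],
    [0,0,0],
    [0,0,0],
    [0,0,0],
    [0,0,0],
    [0,0,0],
    [0,0,0],
    [0,0,0],
  ],
  grip=[1,0,0,0,0,0,0,0,0],
)

```text
clock: 10.53
position: [545.2, 277.1, 25.7]
ee_rot: [-0.101, 0.995, 0.0, 0.0]
contact_force: [-0.5, 0.3, 2.2]
gripper_width: 14.9
```

Run:
```python
from h import *
p,R=st(); print(repr(R.round(4)))
```

```text
t10.53 p [545.2 277.1  25.7] jig [-56.7 293.5  25.7] F [-0.5  0.3  2.2] w14.9 j [ 0.73  0.57 -0.26  0.   -0.74 -2.1 ]
array([[-9.795e-01, -2.016e-01,  5.000e-04],
       [-2.016e-01,  9.795e-01,  3.000e-04],
       [-5.000e-04,  2.000e-04, -1.000e+00]])
```

Emit:
play_rows(
  travel=[
    [0,0,-0.015],
    [0,0,-0.03],
    [0,0,-0.04],
    [0,0,-0.04],
    [0,0,-0.03],
    [0,0,0],
    [0,0,0],
    [0,0,0],
    [0,0,0],
    [0,0,0],
    [0,0,0],
    [0,0,0],
  ],
  rotation=[
    [0,0,0],
    [0,0,0],
    [0,0,0],
    [0,0,0],
    [0,0,0],
    [0,0,-0.105],
    [0,0,-0.105],
    [0,0,-0.105],
    [0,0,-0.105],
    [0,0,-0.105],
    [0,0,-0.105],
    [0,0,-0.109],
  ],
  grip=[0,0,0,0,0,0,0,0,0,0,0,0],
)

```text
clock: 11.53
position: [544.7, 276.6, 179.7]
ee_rot: [-0.456, 0.89, 0.0, -0.001]
contact_force: [0.2, 0.3, -0.6]
gripper_width: 14.9
```

```bash
cat >> h.py <<'E'
TIP=np.array([106.3,0.,-19.3])
def draw(th=60,tl=42):  # jig angle of handle from +x to hood, tilt
    a=np.radians(th)-A; t=np.radians(tl); h=np.array([np.cos(a),np.sin(a),0])
    x=-h*np.cos(t)-Z*np.sin(t); y=np.cross(Z,h); return np.c_[x,y,np.cross(x,y)]
def tipto(jx,jy,z,Rt=None,q=1):
    Rt=draw() if Rt is None else Rt
    plan(JO+JR@np.array([jx,jy,z])-Rt@TIP,Rt,q)
def tip():
    p,R=st(0); return jig(p+R@TIP).round(1)
E
python3 - <<'E'
from h import *
tipto(0,-40,100); print(tip())
E
```

```text
t11.53 p [544.7 276.6 179.7] jig [-57.2 293.  179.7] F [ 0.2  0.3 -0.6] w14.9 j [ 0.73  0.4  -0.1  -0.   -1.07 -1.36]
rot [ 0.003 -0.734  0.005] travel [ 0.1401 -0.216  -0.0953]
[-109.8  200.7  199.1]
```

Emit:
play_rows(
  travel=[
    [0,0,0],
    [0,0,0],
    [0,0,0],
    [0,0,0],
    [0,0,0],
    [0,0,0],
    [0,0,0],
  ],
  rotation=[
    [0,-0.105,0],
    [0,-0.105,0],
    [0,-0.105,0],
    [0,-0.105,0],
    [0,-0.105,0],
    [0,-0.105,0],
    [0,-0.104,0],
  ],
  grip=[0,0,0,0,0,0,0],
)

```text
clock: 12.12
position: [542.5, 275.8, 178.7]
ee_rot: [-0.426, 0.836, 0.158, 0.306]
contact_force: [-0.6, -1.1, -0.9]
gripper_width: 14.9
```

Run:
```python
from h import *
tipto(0,-40,100); print(tip())
```

```text
t12.12 p [542.5 275.8 178.7] jig [-59.3 292.  178.7] F [-0.4 -1.2 -0.9] w14.9 j [ 0.56  0.22 -0.35 -0.64 -0.42 -0.67]
rot [ 0.004 -0.029  0.   ] travel [ 0.138  -0.2174 -0.0948]
[-106.   211.   124.6]
```

Emit:
play_rows(
  travel=[
    [0.0153,-0.0242,-0.0105],
    [0.0153,-0.0242,-0.0105],
    [0.0153,-0.0242,-0.0105],
    [0.0153,-0.0242,-0.0105],
    [0.0153,-0.0242,-0.0105],
    [0.0153,-0.0242,-0.0105],
    [0.0153,-0.0242,-0.0105],
    [0.0153,-0.0242,-0.0105],
    [0.0153,-0.0242,-0.0105],
    [0,0,0],
    [0,0,0],
  ],
  rotation=[
    [0,0,0],
    [0,0,0],
    [0,0,0],
    [0,0,0],
    [0,0,0],
    [0,0,0],
    [0,0,0],
    [0,0,0],
    [0,0,0],
    [0,0,0],
    [0,0,0],
  ],
  grip=[0,0,0,0,0,0,0,0,0,0,0],
)

```text
clock: 13.03
position: [623.3, 12.3, 161.1]
ee_rot: [-0.425, 0.838, 0.157, 0.305]
contact_force: [-1.3, 1.2, -0.8]
gripper_width: 15.2
```

Run:
```python
from h import *
tipto(0,-45,60); print(tip())
```

```text
t13.03 p [623.3  12.3 161.1] jig [ 48.9  38.5 161.1] F [-1.5  1.  -0.8] w15.2 j [-0.07  0.36 -0.12 -0.81 -0.85 -0.08]
rot [ 0.003 -0.032 -0.003] travel [0.0332 0.0006 0.0296]
[  1.8 -42.5 107.3]
```

Emit:
play_rows(
  travel=[
    [0,0,0],
    [0.011,0,0.01],
    [0.011,0,0.01],
    [0.011,0,0.01],
    [0,0,0],
    [0,0,0],
  ],
  rotation=[
    [0,-0.032,0],
    [0,0,0],
    [0,0,0],
    [0,0,0],
    [0,0,0],
    [0,0,0],
  ],
  grip=[0,0,0,0,0,0],
)

```text
clock: 13.53
position: [619.8, 11.5, 117.1]
ee_rot: [-0.424, 0.832, 0.165, 0.318]
contact_force: [0.5, 0.1, 0.3]
gripper_width: 14.8
```

Run:
```python
from h import *
import pickle
tipto(0,-47,42); print(tip())
o=[]
for n in("top","scene"):
    d=optics.get_image(n); pickle.dump(d,open(n+"3.pkl","wb"))
    K,R,t=d["camera_matrix"],np.array(d["R"]),np.array(d["t"])
    p,Rr=st(0); c=K@(R@(p+Rr@TIP)+t); u,v=c[:2]/c[2]; u0,v0=int(u)-40,int(v)-40; print(n,u,v,u0,v0)
    o.append(cv2.resize(d["image"][v0:v0+80,u0:u0+66],None,fx=6,fy=6,interpolation=cv2.INTER_CUBIC))
cv2.imwrite("pics/tip.png",np.hstack(o)); print(o[0].shape)
```

```text
t13.53 p [619.8  11.5 117.1] jig [ 45.5  37.3 117.1] F [0.5 0.1 0.3] w14.8 j [-0.11  0.43 -0.15 -0.92 -0.82  0.07]
rot [ 0.006 -0.    -0.001] travel [ 0.0151 -0.0028  0.011 ]
[ -0.4 -42.3  60.3]
top 287.4355645308466 192.9395205917599 247 152
scene 237.85158071958588 176.30517852114895 197 136
(480, 396, 3)
```

View pics/tip.png

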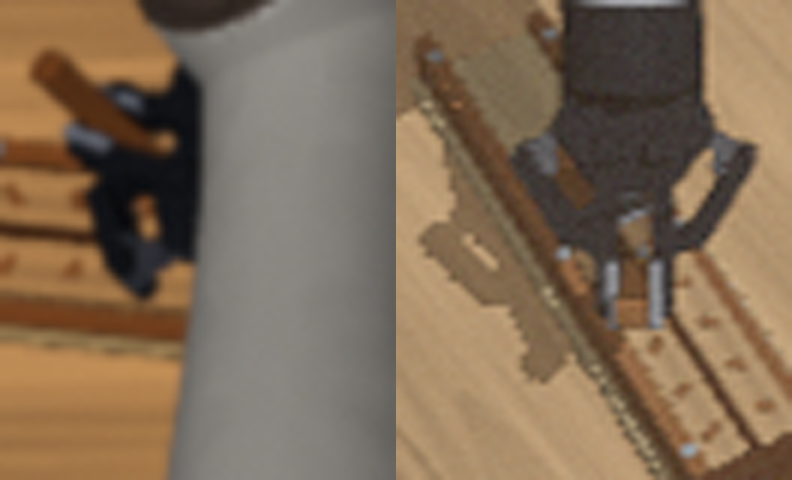

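The awl handle runs from (45,65) to (170,145) in the left crop. The point itself is hidden behind the wrist in both views. I'll check the calibration by projecting the predicted handle axis, and fit the groove's line in the unobstructed picture.

Run:
```python
from h import *
import pickle
from scipy.ndimage import map_coordinates
d=pickle.load(open("top2.pkl","rb")); K,R,t=d["camera_matrix"],np.array(d["R"]),np.array(d["t"])
def proj(d,X):
    c=(np.atleast_2d(X)@np.array(d["R"]).T+np.array(d["t"]))@d["camera_matrix"].T; return c[:,:2]/c[:,2:]
xs=np.arange(-15,15.1,.5); g=d["image"].astype(float).sum(2)
for y in range(-70,96,15):
    o=0
    for yy in np.arange(y-5,y+6,1.):
        p=proj(d,JO+xs[:,None]*JX+yy*JY+np.array([0,0,34.5])); o=o+map_coordinates(g,[p[:,1],p[:,0]],order=1)
    w=np.clip(np.median(o)-o,0,None); w[w<.4*w.max()]=0
    print(y,"groove x %.2f"%((w*xs).sum()/w.sum()),end="; ")
print()
d=pickle.load(open("top3.pkl","rb")); p,Rr=st(0)
pts=[(-54,0,-19.3),(-54,0,-27.3),(-54,8,-27.3),(-54,-8,-27.3),(-54,8,-11.3),(-54,-8,-11.3),(0,8,-27.3),(0,-8,-27.3)]
u=proj(d,[p+Rr@np.array(q) for q in pts]); print(((u-[247,152]+.5)*6-.5).round(0).tolist())
im=cv2.resize(d["image"][152:232,247:313],None,fx=10,fy=10,interpolation=cv2.INTER_CUBIC)[50:300,0:400]
im=cv2.resize(im,None,fx=2,fy=2)
q=(((u-[247,152]+.5)*10-.5)-[0,50])*2
for a in q: cv2.circle(im,tuple(int(v) for v in a.round()),4,(0,255,0),1)
cv2.imwrite("pics/hand.png",im)
```

```text
-70 groove x 2.70; -55 groove x 2.48; -40 groove x 2.70; -25 groove x 2.47; -10 groove x 2.48; 5 groove x 2.29; 20 groove x 2.07; 35 groove x 2.09; 50 groove x 2.48; 65 groove x 2.21; 80 groove x 2.43; 95 groove x 2.24; 
[[42.0, 56.0], [52.0, 60.0], [42.0, 75.0], [63.0, 46.0], [22.0, 66.0], [43.0, 38.0], [114.0, 142.0], [134.0, 113.0]]
```

View pics/hand.png

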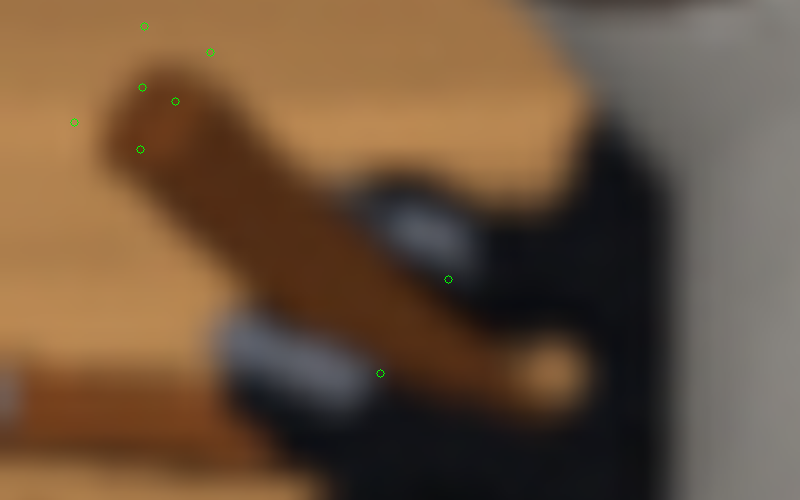

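Predicted and seen handle axes agree to about 1 mm, with the image about 0.9 mm to −x of the robot's frame. The groove fits at jig x ≈ 2.4 in camera terms, so I'll aim for 2.9 and feel for the floor.

Run:
```python
from h import *
tipto(2.9,-48,40); print(tip())
```

```text
t13.63 p [620.9  11.2 118.8] jig [ 46.7  37.2 118.8] F [0.5 0.7 0.2] w15.2 j [-0.11  0.42 -0.15 -0.92 -0.82  0.07]
rot [0.004 0.001 0.002] travel [ 0.0175 -0.0047  0.0139]
[  0.9 -42.5  61.9]
```

Emit:
play_rows(
  travel=[
    [0.0044,-0.0012,0.0035],
    [0.0044,-0.0012,0.0035],
    [0.0044,-0.0012,0.0035],
    [0.0044,-0.0012,0.0035],
    [0,0,0],
    [0,0,0],
    [0,0,0],
  ],
  rotation=[
    [0,0,0],
    [0,0,0],
    [0,0,0],
    [0,0,0],
    [0,0,0],
    [0,0,0],
    [0,0,0],
  ],
  grip=[0,0,0,0,0,0,0],
)

```text
clock: 14.22
position: [622.3, 4.6, 95.5]
ee_rot: [-0.424, 0.832, 0.164, 0.319]
contact_force: [-0.5, 0.1, -0.5]
gripper_width: 15.0
```

Run:
```python
from h import *
tipto(2.9,-48,34.5); print(tip())
for v in ([0,0,-1],[1,0,0],[0,1,0]): print(v,(draw().T@JR@np.array(v,float)).round(3))
```

```text
t14.22 p [622.3   4.6  95.5] jig [48.7 30.8 95.5] F [-0.5  0.1 -0.5] w15.0 j [-0.12  0.46 -0.15 -0.95 -0.81  0.13]
rot [ 0.004  0.001 -0.   ] travel [0.0022 0.0003 0.0036]
[  2.8 -48.8  38.7]
[0, 0, -1] [0.669 0.    0.743]
[1, 0, 0] [-0.372 -0.866  0.335]
[0, 1, 0] [-0.644  0.5    0.579]
```

Emit:
play_rows(
  travel=[
    [0.0007,0,0.0007],
    [0.0007,0,0.0007],
    [0.0007,0,0.0007],
    [0,0,0],
    [0,0,0],
  ],
  rotation=[
    [0,0,0],
    [0,0,0],
    [0,0,0],
    [0,0,0],
    [0,0,0],
  ],
  grip=[0,0,0,0,0],
)

```text
clock: 14.63
position: [622.1, 4.7, 92.6]
ee_rot: [-0.424, 0.832, 0.164, 0.319]
contact_force: [-0.1, 1.0, -1.0]
gripper_width: 14.8
```

Run:
```python
from h import *
st(); print(tip())
```

```text
t14.63 p [622.1   4.7  92.6] jig [48.5 30.8 92.6] F [-0.2  1.  -1. ] w14.8 j [-0.13  0.47 -0.15 -0.95 -0.81  0.14]
[  2.7 -48.8  35.8]
```

The point reads 35.8 mm with no contact. The panel's top would have stopped it at 37.5, so it is inside the groove. I'll go on down to the floor.

Emit:
play_rows(
  travel=[
    [0.0007,0,0.0007],
    [0.0003,0,0.0004],
    [0,0,0],
    [0,0,0],
  ],
  rotation=[
    [0,0,0],
    [0,0,0],
    [0,0,0],
    [0,0,0],
  ],
  grip=[0,0,0,0],
)

```text
clock: 14.97
position: [622.2, 4.7, 91.2]
ee_rot: [-0.424, 0.832, 0.164, 0.319]
contact_force: [-1.1, 0.6, 0.5]
gripper_width: 15.0
```

Run:
```python
from h import *
st(); print(tip())
```

```text
t14.97 p [622.2   4.7  91.2] jig [48.6 30.8 91.2] F [-1.2  0.5  0.5] w15.0 j [-0.13  0.47 -0.15 -0.96 -0.8   0.14]
[  2.7 -48.8  34.4]
```

Emit:
play_rows(
  travel=[
    [0.0005,0,0.0006],
    [0.0003,0,0.0004],
    [0,0,0],
    [0,0,0],
  ],
  rotation=[
    [0,0,0],
    [0,0,0],
    [0,0,0],
    [0,0,0],
  ],
  grip=[0,0,0,0],
)

```text
clock: 15.3
position: [622.5, 4.9, 90.4]
ee_rot: [-0.424, 0.832, 0.164, 0.319]
contact_force: [0.5, 1.0, 3.0]
gripper_width: 15.1
```

Run:
```python
from h import *
st(); print(tip())
```

```text
t15.30 p [622.5   4.9  90.4] jig [48.9 31.  90.4] F [0.4 1.  3. ] w15.1 j [-0.13  0.47 -0.15 -0.96 -0.8   0.14]
[  3.  -48.5  33.5]
```

Emit:
play_rows(
  travel=[
    [0.0001,0,0.0002],
    [-0.0016,0.0012,0.0014],
    [-0.0016,0.0012,0.0014],
    [-0.0016,0.0012,0.0014],
    [-0.0016,0.0012,0.0014],
    [-0.0016,0.0012,0.0014],
    [-0.0016,0.0012,0.0015],
    [-0.0016,0.0013,0.0015],
  ],
  rotation=[
    [0,0,0],
    [0,0,0],
    [0,0,0],
    [0,0,0],
    [0,0,0],
    [0,0,0],
    [0,0,0],
    [0,0,0],
  ],
  grip=[0,0,0,0,0,0,0,0],
)

```text
clock: 15.97
position: [624.3, 22.0, 89.9]
ee_rot: [-0.424, 0.832, 0.164, 0.319]
contact_force: [0.6, -1.8, 3.4]
gripper_width: 15.0
```

Run:
```python
from h import *
_,R=st(); print(tip())
print((R.T@JR@np.array([0,1,0.])*2.5).round(3), (R.T@JR@np.array([0,0,-1.])).round(3),(R.T@JR@np.array([1.,0,0])).round(3))
```

```text
t15.97 p [624.3  22.   89.9] jig [48.9 48.3 89.9] F [ 0.8 -1.7  3.4] w15.0 j [-0.09  0.47 -0.16 -0.96 -0.78  0.12]
[  3.  -31.3  33. ]
[-1.609  1.245  1.454] [ 0.67  -0.002  0.743] [-0.371 -0.867  0.332]
```

Emit:
play_rows(
  travel=[
    [-0.0016,0.0012,0.0014],
    [-0.0016,0.0013,0.0015],
    [-0.0016,0.0012,0.0014],
    [-0.0016,0.0013,0.0015],
    [-0.0016,0.0012,0.0014],
    [-0.0016,0.0013,0.0015],
    [-0.0016,0.0012,0.0014],
    [-0.0016,0.0013,0.0015],
    [-0.0016,0.0012,0.0014],
    [-0.0016,0.0013,0.0015],
    [-0.0016,0.0013,0.0014],
    [-0.0016,0.0013,0.0015],
  ],
  rotation=[
    [0,0,0],
    [0,0,0],
    [0,0,0],
    [0,0,0],
    [0,0,0],
    [0,0,0],
    [0,0,0],
    [0,0,0],
    [0,0,0],
    [0,0,0],
    [0,0,0],
    [0,0,0],
  ],
  grip=[0,0,0,0,0,0,0,0,0,0,0,0],
)

```text
clock: 16.97
position: [627.2, 52.0, 89.7]
ee_rot: [-0.424, 0.832, 0.164, 0.319]
contact_force: [-1.4, -3.2, 3.3]
gripper_width: 15.2
```

Run:
```python
from h import *
st(); print(tip())
```

```text
t16.97 p [627.2  52.   89.7] jig [48.5 78.4 89.7] F [-1.  -3.3  3.3] w15.2 j [-0.04  0.46 -0.17 -0.97 -0.74  0.09]
[ 2.7 -1.2 32.9]
```

Emit:
play_rows(
  travel=[
    [-0.0016,0.0012,0.0014],
    [-0.0016,0.0013,0.0015],
    [-0.0016,0.0012,0.0014],
    [-0.0016,0.0013,0.0015],
    [-0.0016,0.0012,0.0014],
    [-0.0016,0.0013,0.0015],
    [-0.0016,0.0012,0.0014],
    [-0.0016,0.0013,0.0015],
    [-0.0016,0.0012,0.0014],
    [-0.0016,0.0013,0.0015],
    [-0.0016,0.0013,0.0014],
    [-0.0016,0.0013,0.0015],
  ],
  rotation=[
    [0,0,0],
    [0,0,0],
    [0,0,0],
    [0,0,0],
    [0,0,0],
    [0,0,0],
    [0,0,0],
    [0,0,0],
    [0,0,0],
    [0,0,0],
    [0,0,0],
    [0,0,0],
  ],
  grip=[0,0,0,0,0,0,0,0,0,0,0,0],
)

```text
clock: 17.97
position: [630.1, 81.9, 89.7]
ee_rot: [-0.424, 0.832, 0.164, 0.319]
contact_force: [0.7, -2.3, 4.4]
gripper_width: 15.1
```

Run:
```python
from h import *
st(); print(tip())
```

```text
t17.97 p [630.1  81.9  89.7] jig [ 48.3 108.4  89.7] F [ 1.  -2.2  4.4] w15.1 j [ 0.02  0.46 -0.17 -0.98 -0.7   0.05]
[ 2.4 28.8 32.8]
```

Emit:
play_rows(
  travel=[
    [-0.0016,0.0012,0.0014],
    [-0.0016,0.0013,0.0015],
    [-0.0016,0.0012,0.0014],
    [-0.0016,0.0013,0.0015],
    [-0.0016,0.0012,0.0014],
    [-0.0016,0.0013,0.0015],
    [0,0,0],
    [-0.007,0,-0.007],
    [-0.02,0,-0.022],
    [-0.02,0,-0.022],
    [-0.02,0,-0.022],
    [-0.01,0,-0.011],
  ],
  rotation=[
    [0,0,0],
    [0,0,0],
    [0,0,0],
    [0,0,0],
    [0,0,0],
    [0,0,0],
    [0,0,0],
    [0,0,0],
    [0,0,0],
    [0,0,0],
    [0,0,0],
    [0,0,0],
  ],
  grip=[0,0,0,0,0,0,0,0,0,0,0,0],
)

```text
clock: 18.97
position: [632.4, 98.1, 206.5]
ee_rot: [-0.424, 0.831, 0.165, 0.32]
contact_force: [0.7, 0.3, -0.4]
gripper_width: 14.6
```

```bash
cat >> h.py <<'E'
PG=np.array([545.2,277.1,25.7]); RG=np.array([[-.9795,-.2016,0],[-.2016,.9795,0],[0,0,-1]])
E
python3 - <<'E'
from h import *
_,R=st(); print(tip())
plan(PG+[0,0,140],R,0); plan(PG+[0,0,140],RG,0)
E
```

```text
t18.97 p [632.4  98.1 206.5] jig [ 48.8 124.7 206.5] F [ 0.6  0.3 -0.4] w14.6 j [ 0.09  0.3  -0.11 -0.79 -0.79 -0.26]
[  3.1  45.2 149.5]
rot [0. 0. 0.] travel [-0.0421  0.1754  0.0936]
rot [0.275 0.7   0.707] travel [0.0493 0.1929 0.0408]
```

Emit:
play_rows(
  travel=[
    [0,0,0],
    [0,0,0],
    [0,0,0],
    [0,0,0],
    [0,0,0],
    [0,0,0],
    [0,0,0],
  ],
  rotation=[
    [0,0.105,0],
    [0,0.105,0],
    [0,0.105,0],
    [0,0.105,0],
    [0,0.105,0],
    [0,0.105,0],
    [0,0.103,0],
  ],
  grip=[0,0,0,0,0,0,0],
)

```text
clock: 19.55
position: [630.9, 97.6, 202.8]
ee_rot: [-0.454, 0.891, 0.001, -0.004]
contact_force: [0.3, 0.6, -0.7]
gripper_width: 14.9
```

Emit:
play_rows(
  travel=[
    [0,0,0],
    [0,0,0],
    [0,0,0],
    [0,0,0],
    [0,0,0],
    [0,0,0],
    [0,0,0],
    [0,0,0],
  ],
  rotation=[
    [0,0,0.105],
    [0,0,0.105],
    [0,0,0.105],
    [0,0,0.105],
    [0,0,0.105],
    [0,0,0.105],
    [0,0,0.105],
    [0,0,0],
  ],
  grip=[0,0,0,0,0,0,0,0],
)

```text
clock: 20.22
position: [630.9, 97.4, 201.8]
ee_rot: [-0.103, 0.995, 0.001, -0.003]
contact_force: [0.5, 0.6, -1.2]
gripper_width: 15.2
```

Run:
```python
from h import *
plan(PG+[0,0,70],RG)
```

```text
t20.22 p [630.9  97.4 201.8] jig [ 47.4 123.9 201.8] F [ 0.4  0.7 -1.2] w15.2 j [ 0.4   0.43  0.01 -0.   -1.15 -1.77]
rot [ 0.003 -0.006  0.003] travel [0.0477 0.1933 0.1061]
```

Emit:
play_rows(
  travel=[
    [0.008,0.0322,0],
    [0.008,0.0322,0],
    [0.008,0.0322,0],
    [0.008,0.0322,0],
    [0.008,0.0322,0],
    [0.008,0.0322,0],
    [0,0,0.035],
    [0,0,0.035],
    [0,0,0.033],
    [0,0,0],
    [0,0,0],
  ],
  rotation=[
    [0.001,-0.001,0],
    [0.001,-0.001,0.001],
    [0.001,-0.001,0.001],
    [0,-0.001,0.001],
    [0,-0.001,0],
    [0,0,0],
    [0,0,0],
    [0,0,0],
    [0,0,0],
    [0,0,0],
    [0,0,0],
  ],
  grip=[0,0,0,0,0,0,0,0,0,0,0],
)

```text
clock: 21.13
position: [544.7, 275.4, 98.7]
ee_rot: [-0.104, 0.995, -0.002, -0.001]
contact_force: [-0.3, 0.6, 0.3]
gripper_width: 15.0
```

Run:
```python
from h import *
plan(PG+[0,0,35],RG)
```

```text
t21.13 p [544.7 275.4  98.7] jig [-57.1 291.8  98.7] F [-0.4  0.6  0.3] w15.0 j [ 0.73  0.48 -0.2   0.   -0.89 -2.1 ]
rot [-0.003 -0.002  0.004] travel [-0.0008  0.0015  0.038 ]
```

Emit:
play_rows(
  travel=[
    [0,0.001,0.013],
    [0,0.0005,0.013],
    [0,0,0.012],
    [0,0,0],
    [0,0,0],
  ],
  rotation=[
    [0,0,0.004],
    [0,0,0],
    [0,0,0],
    [0,0,0],
    [0,0,0],
  ],
  grip=[0,0,0,0,0],
)

```text
clock: 21.55
position: [546.9, 278.3, 64.6]
ee_rot: [-0.101, 0.995, 0.0, 0.003]
contact_force: [0.7, 0.5, -0.6]
gripper_width: 15.2
```

Run:
```python
from h import *
plan(PG,RG)
```

```text
t21.55 p [546.9 278.3  64.6] jig [-55.2 294.9  64.6] F [ 0.6  0.6 -0.6] w15.2 j [ 0.74  0.52 -0.23  0.   -0.81 -2.11]
rot [ 0.     0.006 -0.   ] travel [ 0.0019 -0.0008  0.0389]
```

Emit:
play_rows(
  travel=[
    [0.001,-0.0008,0.01],
    [0.0005,0,0.01],
    [0,0,0.008],
    [0,0,0.006],
    [0,0,0.003],
    [0,0,0],
    [0,0,0],
  ],
  rotation=[
    [0,0,0],
    [0,0,0],
    [0,0,0],
    [0,0,0],
    [0,0,0],
    [0,0,0],
    [0,0,0],
  ],
  grip=[0,0,0,0,0,0,0],
)

```text
clock: 22.13
position: [544.6, 276.6, 25.6]
ee_rot: [-0.101, 0.995, -0.0, 0.002]
contact_force: [-0.9, -0.5, 1.2]
gripper_width: 14.9
```

Run:
```python
from h import *
plan(PG,RG)
```

```text
t22.13 p [544.6 276.6  25.6] jig [-57.3 293.   25.6] F [-0.8 -0.6  1.2] w14.9 j [ 0.74  0.57 -0.26  0.   -0.73 -2.11]
rot [-0.001  0.003 -0.001] travel [-0.0007  0.0004 -0.0001]
```

Back at the grasp height, with 1.2 N of contact. Release, withdraw straight up, and back off for a clear view.

Emit:
play_rows(
  travel=[
    [0,0,0],
    [0,0,0],
    [0,0,0],
    [0,0,0],
    [0,0,0],
    [0,0,0],
    [0,0,-0.02],
    [0,0,-0.03],
    [0,0,-0.04],
    [0,0,-0.04],
    [0,0,-0.04],
  ],
  rotation=[
    [0,0,0],
    [0,0,0],
    [0,0,0],
    [0,0,0],
    [0,0,0],
    [0,0,0],
    [0,0,0],
    [0,0,0],
    [0,0,0],
    [0,0,0],
    [0,0,0],
  ],
  grip=[1,1,1,1,1,1,1,1,1,1,1],
)

```text
clock: 23.05
position: [543.8, 276.4, 197.4]
ee_rot: [-0.101, 0.995, -0.0, 0.002]
contact_force: [1.3, 0.7, -1.0]
gripper_width: 85.3
```

Emit:
play_rows(
  travel=[
    [0.03,0,0],
    [0.03,0,0],
    [0.03,0,0],
    [0.03,0,0],
    [0,0,0],
    [0,0,0],
    [0,0,0],
  ],
  rotation=[
    [0,0,0],
    [0,0,0],
    [0,0,0],
    [0,0,0],
    [0,0,0],
    [0,0,0],
    [0,0,0],
  ],
  grip=[1,1,1,1,1,1,1],
)

```text
clock: 23.63
position: [427.1, 253.1, 195.8]
ee_rot: [-0.101, 0.995, 0.0, 0.003]
contact_force: [0.2, -0.3, 0.3]
gripper_width: 85.4
```

Run:
```python
from h import *
import pickle
st()
d=optics.get_image("top"); pickle.dump(d,open("top4.pkl","wb"))
s=optics.get_image("scene"); pickle.dump(s,open("scene4.pkl","wb"))
a=cv2.resize(d["image"][160:240,140:370],None,fx=3.4,fy=3.4,interpolation=cv2.INTER_CUBIC)
b=cv2.resize(s["image"][125:285,180:360],None,fx=2,fy=2,interpolation=cv2.INTER_CUBIC)
c=np.zeros((a.shape[0]+b.shape[0],a.shape[1],3),np.uint8); c[:a.shape[0]]=a; c[a.shape[0]:,:b.shape[1]]=b
cv2.imwrite("pics/end.png",c); print(c.shape)
```

```text
t23.63 p [427.1 253.1 195.8] jig [-171.7  257.2  195.8] F [ 0.2 -0.3  0.3] w85.4 j [ 0.86  0.19 -0.36  0.   -1.01 -2.23]
(592, 782, 3)
```

View pics/end.png

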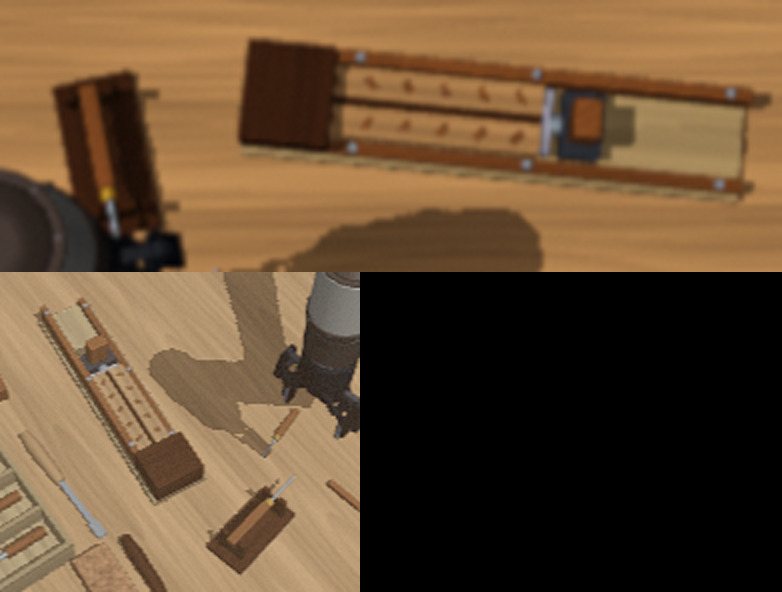

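The awl lies in both forks (top crop, handle (90,90)–(108,190), steel below), and the panel, shoe and cramp stand as before. One last numeric check on shoe compression and panel position: if the stroke came up short I could still redo it.

Run:
```python
from h import *
import pickle
from scipy.ndimage import map_coordinates
def rect(f,z,xs,ys):
    d=pickle.load(open(f+".pkl","rb")); X=JO+xs[:,None,None]*JX+ys[None,:,None]*JY+np.array([0,0,z])
    c=(X@np.array(d["R"]).T+np.array(d["t"]))@d["camera_matrix"].T; p=c[...,:2]/c[...,2:]
    return map_coordinates(cv2.cvtColor(d["image"],6).astype(float),[p[...,1],p[...,0]],order=3).astype(np.float32)
def shift(f,g,z,xs,y0,y1,lo,hi):
    T=rect(f,z,xs,np.arange(y0,y1,.25)); I=rect(g,z,xs,np.arange(y0+lo,y1+hi,.25))
    r=cv2.matchTemplate(I,T,cv2.TM_CCOEFF_NORMED)[0]; return lo+.25*r.argmax(), round(float(r.max()),3)
xp=np.arange(-24,28,.5)
print("panel top->4",shift("top","top4",36,xp,-132,30,30,70),"panel 2->4",shift("top2","top4",36,xp,-60,20,-10,10))
print("handle top->4",shift("top","top4",78,np.arange(-12,17,.5),-234,-202,90,120),"2->4",shift("top2","top4",78,np.arange(-12,17,.5),-128,-95,-8,8))
print("shoe top->4",shift("top","top4",32,np.r_[-25:-18:.5,20:27:.5],-190,-176,85,115),"2->4",shift("top2","top4",32,np.r_[-25:-18:.5,20:27:.5],-90,-77,-8,8))
b=rect("top",36,np.r_[-20:-8:1.,10:22:1.],np.arange(-145,80,1.)).mean(0); g=np.gradient(b)
print("initial panel edges", [(int(-145+i),round(float(g[i]),1)) for i in np.argsort(-abs(g))[:8]])
```

```text
panel top->4 (np.float64(52.25), 0.971) panel 2->4 (np.float64(0.0), 0.966)
handle top->4 (np.float64(107.0), 0.952) 2->4 (np.float64(0.0), 0.999)
shoe top->4 (np.float64(99.75), 0.933) 2->4 (np.float64(0.0), 0.999)
initial panel edges [(77, -11.2), (76, -10.4), (78, -9.8), (-140, -9.6), (-139, -9.5), (79, -8.7), (-130, 8.6), (-141, -8.3)]
```

Run:
```python
from h import *
st(); print(workorder.job_done())
```

```text
t23.73 p [427.4 253.1 195.3] jig [-171.3  257.2  195.3] F [-0.9 -0.6  0.2] w85.5 j [ 0.86  0.2  -0.36  0.   -1.01 -2.23]
the job is handed in; nothing more can be done
None
```

The job is done and handed in at about 24 s on the robot's clock, with the arm clear of everything.

- **Cramp and panel:** I slid the cramp about 107 mm. The pushing force rose from 12.6 N to about 18 N once the panel met the stop, which sits about 22 mm inside the hood. In the last pictures the cramp, shoe and panel had not moved during the awl work.
- **Shoe:** The checks differ slightly on how far the spring shoe is pressed in. The force gives about 6 mm, the arm's travel about 6.5 mm and the images about 7.2 mm. That is half-way or a little past it, and well short of 12 mm.
- **Awl stroke:** I took the awl from the rest and drew it at about 30 mm/s, pressing with 3–4 N. The stroke ran from about −70 to +22 mm along the panel, give or take about 1 mm. The wrist hid the point in both cameras, so I judged it in the groove by feel: its height came out below the panel's top, and sideways force stayed near 1 N.
- **Awl back in its rest:** The final pictures show the awl lying in both forks. I did not touch anything else, and the other things visible in those pictures look undisturbed.

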